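# Press the lid onto a gift tin with the hand tamper

## Task

Close the red gift tin in the lidding press: take the round-footed steel tamper by its wooden handle, set its flat foot centrally on the yellow brass lid and press squarely down until the lid is on and the sprung plate under the tin bottoms out level, and hold it there for a moment. Then lift off, so that the plate springs up again, and stand the tamper upright on the round black mat. Leave the red-handled oblong stamp where it is.

Things in the scene. Friction and masses are not known exactly. Their poses are not given: they have to be found in the camera images.
- tamper: Loose tamper, upright on the worktop, 92 mm high, 0.2 to 0.3 kg. Round steel foot 56 mm across, 14 mm thick, flat below; 24 mm thick neck; round upright wooden handle 32 mm across from 20 to 84 mm above the underside (grip at about 55 mm, from any side). Origin: centre of the foot's underside; z up along the handle.
- lid_top (a point): Centre of the flat top of the brass lid (71 mm across) of a red tin clipped on the sprung 100 mm square plate of the fixed grey press; z up. Top 62 to 64 mm above the worktop at first, 58 with the lid fully on (4 N friction, stays where pushed), 46 with the plate also down at its hard stop (12 mm travel, 4 N rising to 11 N, springs back). The plate rocks softly, up to 14 degrees, if pressed askew.
- mat: Round flat black rubber mat, 120 mm across, 4 mm thick, with a thin grey ring drawn near its edge, fixed to the worktop. Origin: centre of its underside, on the worktop.
- stamp: Bystander, not to be used: a loose hand stamp 76 mm high with an oblong wooden foot 36 x 58 mm and a red plastic handle about 30 mm across. Origin: centre of its underside, on the worktop.

How it is judged:
On the way:
1. the tamper stands centrally and squarely on the lid and presses it until the lid is on and the plate is level at its stop (height (world z) of lid_top below 0.048 m and angle between each of lid_top, tamper's own z axis and vertical below 0.175 rad and horizontal distance between tamper and lid_top below 0.017 m and contact force between tamper and press above 3 N), for 0.3 s.
At the end, for the whole second after the job is handed in: The lid stays on the tin (its top 54 to 60.5 mm above the worktop, so at most 2.5 mm short of fully on, with the plate sprung up again), and the tamper stands upright (within 10 degrees) and at rest on the mat, its foot within 36 mm of the mat's centre (height (world z) of lid_top between 0.054 and 0.0605 m and horizontal distance between tamper and mat below 0.036 m and height (world z) of tamper between 0.001 and 0.009 m and angle between tamper's own z axis and vertical below 0.175 rad and linear speed of tamper below 0.03 m/s); the robot touches nothing.
It fails at once if the stamp is moved by more than 40 mm (distance of stamp from where it was at the start of the episode above 0.04 m).
It also fails if it takes over 48 s, if anything falls off the work surface, if the arm or the gripper's body presses on something with over 40 N, if the wrist force passes 120 N, or if a joint passes its speed limit or range.

## Robot

A 6-joint arm with a two-finger parallel gripper is mounted at the origin on a cart in front of the work surface, level with it; the furniture and walls round the work are solid. World frame = base frame: x ahead of the robot, y to its left, z up, the work surface at z = 0. Lengths are in m, angles in rad, forces in N, time in s.
With the tool pointing down it reaches from about 0.225 to 0.875 m from the base axis. Payload 3.4 kg.
Tool frame: the origin (TCP) lies at the very end of the fingers, on their centre line; the grasp point (between the pads) lies 19 mm behind it; z points along the fingers, y is the direction in which the jaws open and shut (so a half turn about z gives the same grasp; the last joint's range is limited). The gripper opens to 85 mm and grips with 20 to 120 N. Pads are 22 mm wide; open, the fingers measure 114 mm over their backs; the gripper's body (76 mm by 85 mm) begins 54 mm behind the grasp point. The pads swing forward as they close: fully open they stand 13 mm farther back than shut.
Start: joints at [-1.231, 0.276, 1.505, -0, 1.361, -0.121], TCP at [0.256, -0.515, 0.231] pointing down, gripper open.
Joint ranges: [-2.89, 2.89], [-0.75, 2.08], [0.22, 2.7], [-1.18, 4.32], [0.11, 2.71], [-2.7, 2.7]. Speed limits (rad/s): [2.57, 2.57, 3.14, 3.14, 3.14, 3.14].

## Interface

Orientations are given as a unit quaternion [w, x, y, z].
In Python, from rig import telemetry, imaging, manip, finder gives the robot as it stands.
- The arm moves only by the tool arm_command, never from a script. Its argument "steps" is a list of rows, each a list of 3 entries, a list of its own where there are three numbers: the turn, a rotation vector about the world's x, y, z in rad, then the shift along the world's x, y, z in mm, then the closure in counts, from 0 (fully open) to 255 (shut). In form: [[[rx, ry, rz], [dx, dy, dz], grip], ...]. A call has 1 to 20 rows; each row shifts and turns the commanded pose from where the row before left it; what a row does not reach is not made up. A row lasts 1/8 s, in which the tool goes at most 62.5 mm and 10.7 degrees, less where a joint would pass 70% of its speed; a pose out of reach is approached as far as the arm can. A call is refused whole if a number of a shift passes 62.5 or a number of a turn 0.188, either way. A call with a gripper value outside its range is refused whole. The fingers move at their own pace and stop on an object; "newtons" is the grip in N (left out, the last holds). Time passes only in rows, so rows that do not move let the fingers close. It gives the time, the measured TCP pose, the force and the opening at its end, in the units of the state.
- telemetry.get_state(): the state, without advancing time (a new reading comes with each control period).
- imaging.get_image(name): name is "scene" or "top"; returns the picture (400x640x3 uint8, blue, green, red); there is no depth.
- imaging.camera_params(name): a dict with "intrinsics" (3x3 intrinsics, pixels), "D" ([k1, k2, p1, p2, k3] as OpenCV has them; the pictures are not rectified), "R" (3x3) and "t" (3): a world point X has camera coordinates R X + t. Camera axes: x right, y down, z forward; pixel columns grow to the right and rows downward; lengths in m; the calibration is good to about 2 mm. A picture is of the moment at which its call begins. camera_params takes no time and is no camera call.
- manip.sign_off(): hands the job in, once; it reports no verdict.
Trained networks look in the newest picture that a camera, given by its name, has taken for a name from the list of things; names that differ only in an ending like _2 or _b are one class to them, and where a whole thing is asked for, a point or a joint stands for the part that bears it (a point fixed in the world has none). Each returns a list of dicts, best first, with "score" (0 to 1); they miss things now and then, are a little off and sometimes report something else, mostly with a low value. They report only what shows in the picture. A call takes as long as a camera call.
- finder.cut_out(camera, thing): "pixels" (400x640 bool, what is visible of it) and "extent" ([left, top, width, height] in pixels, round what is visible of it).
The state is a dict: "clock": time; "qpos": joint angles; "qd": joint speeds; "effort": joint torques, N m; "position": TCP position; "ee_rot": TCP orientation; "contact_force": force on the tool from outside, world axes, zero at the start; "moment": the same for the moment, N m; "width": finger opening in m.
Only numpy, scipy, OpenCV 4.12 (cv2) and the standard library are available. Lean on these libraries where they do the work, as an engineer would, in place of code of your own. Each camera call takes 0.05 s, during which the arm holds its last target.

## Working session

There is one attempt and no reset: what is moved stays moved. The work goes in short steps, Python scripts to look and compute and a tool call to move; the robot and the scene stay as the last step left them, time stands still between calls to the robot, and variables do not carry over. Pictures are saved under pics/ and viewed, and the job is handed in when it is done.

Besides the shell and the picture viewer there is one more tool, called after "Emit:" as a command line: name --argument value ..., lists and objects as JSON in quotes. arm_command: Moves the arm, as the interface text tells. Its arguments: {"type":"object","properties":{"steps":{"type":"array"},"newtons":{"type":"number"}},"required":["steps"]}

```bash
mkdir -p pics; cat > h.py <<'E'
import numpy as np,cv2
from rig import telemetry, imaging, manip, finder
def ray(cam,uv):
    p=imaging.camera_params(cam);K=np.array(p["intrinsics"],float);D=np.array(p["D"],float);R=np.array(p["R"]);t=np.array(p["t"])
    n=cv2.undistortPoints(np.array(uv,float).reshape(-1,1,2),K,D).reshape(-1,2)
    d=np.c_[n,np.ones(len(n))]@R
    return -R.T@t,d
def onz(cam,uv,z):
    c,d=ray(cam,uv);return c+d*((z-c[2])/d[:,2])[:,None]
def proj(cam,X):
    p=imaging.camera_params(cam);R=np.array(p["R"],float)
    return cv2.projectPoints(np.array(X,float).reshape(-1,1,3),cv2.Rodrigues(R)[0],np.array(p["t"],float),np.array(p["intrinsics"],float),np.array(p["D"],float))[0].reshape(-1,2)
E
python3 - <<'E'
from h import *
for c in ("scene","top"):
    cv2.imwrite(f"pics/{c}0.png",imaging.get_image(c))
    print(c,ray(c,[[320,200]]))
    for n in("tamper","lid_top","mat","stamp"):
        for r in finder.cut_out(c,n)[:2]:
            m=r["pixels"];ys,xs=np.nonzero(m);print(c,n,r["score"],r["extent"],xs.mean(),ys.mean(),m.sum())
            np.save(f"{c}_{n}.npy",m) if r is not None else 0
print(telemetry.get_state())
E
```

```text
scene (array([ 0.50985591, -0.77593773,  0.92231352]), array([[-0.01657082,  0.67090733, -0.74139775]]))
scene tamper 0.62 [307.2, 119.2, 21.6, 32.5] 318.1486146095718 136.26448362720404 397
scene mat 0.77 [296.5, 171.7, 46.1, 35.2] 317.8281665190434 187.81576616474757 1129
scene stamp 0.83 [286.0, 298.9, 18.6, 35.9] 295.06822262118493 316.74506283662475 557
scene stamp 0.54 [286.1, 227.7, 26.5, 21.9] 297.5785714285714 238.94571428571427 700
top (array([0.30655323, 0.01435118, 1.42405033]), array([[ 0.11882415,  0.01390167, -0.99283778]]))
top tamper 0.59 [224.7, 191.3, 19.1, 18.0] 234.83277591973246 199.79598662207357 299
top lid_top 0.72 [360.8, 198.0, 28.5, 26.8] 374.497975708502 208.00607287449392 494
top lid_top 0.59 [421.3, 198.9, 24.2, 11.7] 433.0740740740741 205.7888888888889 270
top mat 0.74 [275.6, 174.8, 41.7, 42.7] 297.30687022900764 197.59465648854962 1310
top stamp 0.5 [423.5, 198.9, 17.8, 13.0] 433.09665427509293 205.90706319702602 269
{'clock': 0.5, 'qpos': array([-1.23100957e+00,  2.75924223e-01,  1.50496629e+00, -1.71356353e-05,
        1.36068536e+00, -1.21015058e-01]), 'qd': array([ 0.00142099, -0.00043732, -0.00174344,  0.00104818, -0.00029677,
       -0.00036983]), 'effort': array([-2.59993147e-03, -4.16262817e+01, -2.45878565e+01, -1.79625481e-04,
        1.42597193e-03, -1.67814085e-05]), 'position': array([ 0.25566712, -0.51504001,  0.23128772]), 'ee_rot': array([ 9.25772865e-06,  9.73574511e-01,  2.28369594e-01, -7.41306649e-06]), 'contact_force': array([ 0.05550616, -0.54181882,  0.2696996 ]), 'moment': array([-0.00161116,  0.03258561, -0.04130068]), 'width': 0.08570608211474923}
```

```bash
python3 - <<'E'
from h import *
for c,(x0,y0,x1,y1) in dict(scene=(220,80,420,360),top=(200,140,460,270)).items():
    im=cv2.imread(f"pics/{c}0.png")[y0:y1,x0:x1]
    k=2 if c=="scene" else 3
    cv2.imwrite(f"pics/{c}0c.png",cv2.resize(im,None,fx=k,fy=k,interpolation=cv2.INTER_CUBIC))
E
```

```text
(no output)
```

View pics/scene0.png

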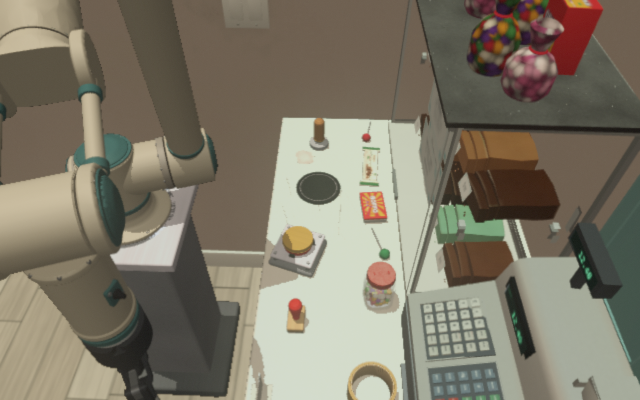

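View pics/top0.png

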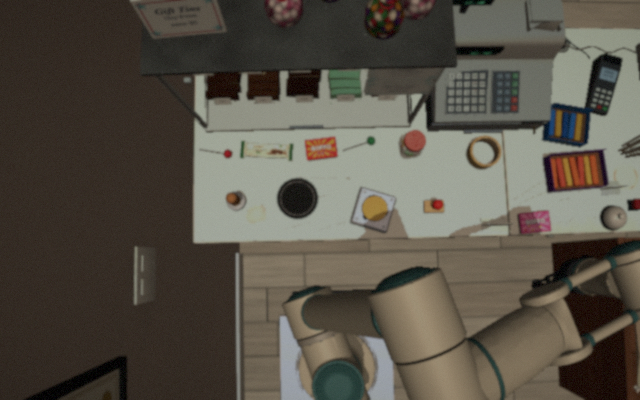

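```bash
sleep 0
```

```text
(no output)
```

View pics/scene0c.png

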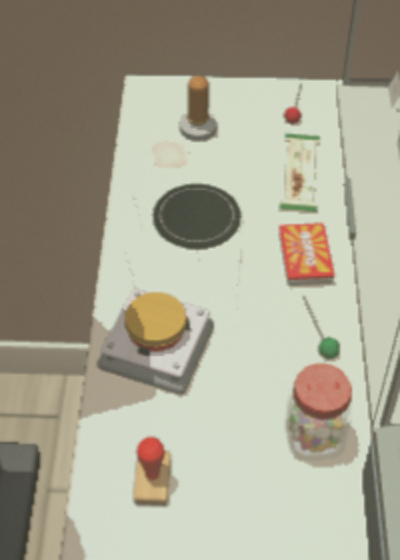

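View pics/top0c.png

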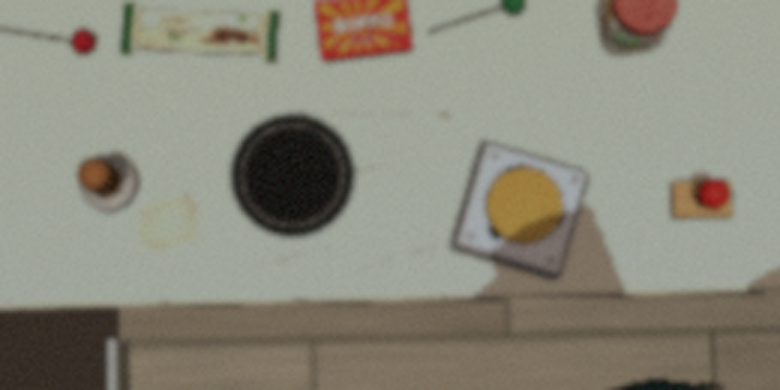

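The pictures show, from left to right in "top": the tamper (236,200), mat (297,198), press with lid (375,207) and stamp (433,205). The same four run from top to bottom in "scene". The finder's top "scene" hits for tamper, mat and stamp agree with this. Now I'll measure them.

```bash
cat > meas.py <<'E'
from h import *
def cyl(x,y,parts):
    a=np.linspace(0,2*np.pi,24,endpoint=False);P=[]
    for r,z0,z1 in parts:
        P.append(np.vstack([np.c_[x+r*np.cos(a),y+r*np.sin(a),np.full(24,z)] for z in(z0,z1)]))
    return P
def sil(cam,x,y,parts,shape=(400,640)):
    m=np.zeros(shape,np.uint8)
    for P in cyl(x,y,parts):
        cv2.fillConvexPoly(m,cv2.convexHull(np.round(proj(cam,P)*16).astype(np.int32)),1,shift=4)
    return m
TAMP=[(.028,0,.014),(.012,.014,.02),(.016,.02,.084),(.012,.084,.092)]
E
python3 - <<'E'
from meas import *
ims={c:cv2.imread(f"pics/{c}0.png") for c in("scene","top")}
boxes=dict(scene=dict(lid=(280,222,322,256),mat=(290,165,348,210),ham=(308,112,332,150)),top=dict(lid=(358,190,396,224),mat=(270,172,325,222),ham=(222,188,250,212)))
for c in ims:
    hsv=cv2.cvtColor(ims[c],cv2.COLOR_BGR2HSV)
    for n,(x0,y0,x1,y1) in boxes[c].items():
        s=hsv[y0:y1,x0:x1].astype(int);H,S,V=s[...,0],s[...,1],s[...,2]
        if n=="lid": m=(H>12)&(H<32)&(S>120)
        elif n=="mat": m=(V<90)
        else: m=(H<22)&(S>90)
        m=m.astype(np.uint8)
        k,l,st,ce=cv2.connectedComponentsWithStats(m);i=1+np.argmax(st[1:,4]);
        cnt=max(cv2.findContours((l==i).astype(np.uint8),0,1)[0],key=cv2.contourArea)
        e=cv2.fitEllipse(cv2.convexHull(cnt)); uv=[ce[i]+[x0,y0],np.array(e[0])+[x0,y0]]
        z=dict(lid=.063,mat=.004,ham=.05)[n]
        print(c,n,st[i],np.round(uv,1).tolist(),np.round(e[1],1),np.round(onz(c,uv,z),4).tolist())
    for n in("tamper",): print(c,n)
# refine tamper via mask fit to finder cutouts
from scipy.optimize import minimize
for c in("scene","top"):
    M=np.load(f"{c}_tamper.npy")
    best=None
    ys,xs=np.nonzero(M);p0=onz(c,[[xs.mean(),ys.mean()]],.04)[0]
    for dx in np.arange(-.03,.031,.003):
        for dy in np.arange(-.03,.031,.003):
            s=sil(c,p0[0]+dx,p0[1]+dy,TAMP)>0
            i=(s&M).sum()/(s|M).sum()
            if best is None or i>best[0]:best=(i,p0[0]+dx,p0[1]+dy)
    print(c,best)
E
```

```text
scene lid [  3   5  30  24 567] [[297.4, 238.4], [297.4, 238.4]] [24.2 29.5] [[0.443, -0.1182, 0.063], [0.4429, -0.1182, 0.063]]
scene mat [  7   8  43  31 909] [[317.7, 188.0], [317.9, 187.9]] [31.1 42.1] [[0.4819, 0.0983, 0.004], [0.4824, 0.0985, 0.004]]
scene ham [  7   6   9  24 194] [[318.8, 129.5], [318.8, 129.7]] [12.9 24.3] [[0.478, 0.2867, 0.05], [0.4781, 0.2857, 0.05]]
scene tamper
top lid [  5   6  24  25 451] [[374.3, 208.2], [374.3, 208.2]] [23.6 24. ] [[0.4432, -0.1159, 0.063], [0.443, -0.1158, 0.063]]
top mat [   7    6   41   41 1261] [[297.0, 198.0], [297.0, 198.0]] [39.7 40.1] [[0.4839, 0.1004, 0.004], [0.4838, 0.1005, 0.004]]
top ham [  5   5  13  12 116] [[232.8, 198.4], [232.8, 198.5]] [10.2 13.7] [[0.4811, 0.2782, 0.05], [0.4811, 0.2781, 0.05]]
top tamper
scene (np.float64(0.8185567010309278), np.float64(0.4739674379053737), np.float64(0.2803772451698695))Traceback (most recent call last):
  File "<stdin>", line 26, in <module>
  File "meas.py", line 10, in sil
    cv2.fillConvexPoly(m,cv2.convexHull(np.round(proj(cam,P)*16).astype(np.int32)),1,shift=4)
                                                 ~~~~^^^^^^^
  File "h.py", line 11, in proj
    p=imaging.camera_params(cam);R=np.array(p["R"],float)
ValueError: time passes only in moves, steps and waits
```

```bash
sed -i 's/^def ray/import functools\nCP={c:imaging.camera_params(c) for c in ("scene","top")}\ndef ray/; s/p=imaging.camera_params(cam)/p=CP[cam]/' h.py
python3 - <<'E'
from meas import *
def fit(c,M,p0):
    R=[]
    for dx in np.arange(-.02,.021,.002):
        for dy in np.arange(-.02,.021,.002):
            s=sil(c,p0[0]+dx,p0[1]+dy,PARTS)>0
            R.append(((s&M).sum()/(s|M).sum(),p0[0]+dx,p0[1]+dy))
    R=np.array(sorted(R)[::-1]);b=R[R[:,0]>R[0,0]-.02]
    return R[0],b.mean(0)
for c in("scene","top"):
    im=cv2.imread(f"pics/{c}0.png")
    hsv=cv2.cvtColor(im,cv2.COLOR_BGR2HSV).astype(int)
    M=(hsv[...,0]<22)&(hsv[...,1]>90)
    B=np.zeros_like(M)
    x0,y0,x1,y1=dict(scene=(308,112,332,150),top=(222,188,250,212))[c];B[y0:y1,x0:x1]=1;M&=B
    PARTS=[(.016,.02,.084),(.012,.084,.092)]; print(c,"handle",*fit(c,M,(.48,.28)))
    PARTS=TAMP; print(c,"all",*fit(c,np.load(f"{c}_tamper.npy"),(.48,.28)))
    im2=cv2.resize(im[100:260,220:420] if c=="scene" else im[170:240,215:400],None,fx=4,fy=4)
    o=np.array([220,100] if c=="scene" else [215,170])
    def dr(x,y,parts):
        for P in cyl(x,y,parts):cv2.polylines(im2,[np.int32((cv2.convexHull(np.float32(proj(c,P))).reshape(-1,2)-o+.5)*4)],1,(0,255,0),1)
    dr(.477,.279,TAMP);dr(.483,.0995,[(.06,0,.004)]);dr(.443,-.1165,[(.0355,.0625,.063)])
    cv2.imwrite(f"pics/ov_{c}.png",im2)
E
```

```text
scene handle [0.65762712 0.478      0.286     ] [0.64877801 0.47886667 0.28126667]
scene all [0.8185567 0.478     0.28     ] [0.80918076 0.4764     0.27706667]
top handle [0.64804469 0.482      0.278     ] [0.63848493 0.48073684 0.27736842]
top all [0.84090909 0.48       0.28      ] [0.83393828 0.48177778 0.27866667]
```

View pics/ov_scene.png

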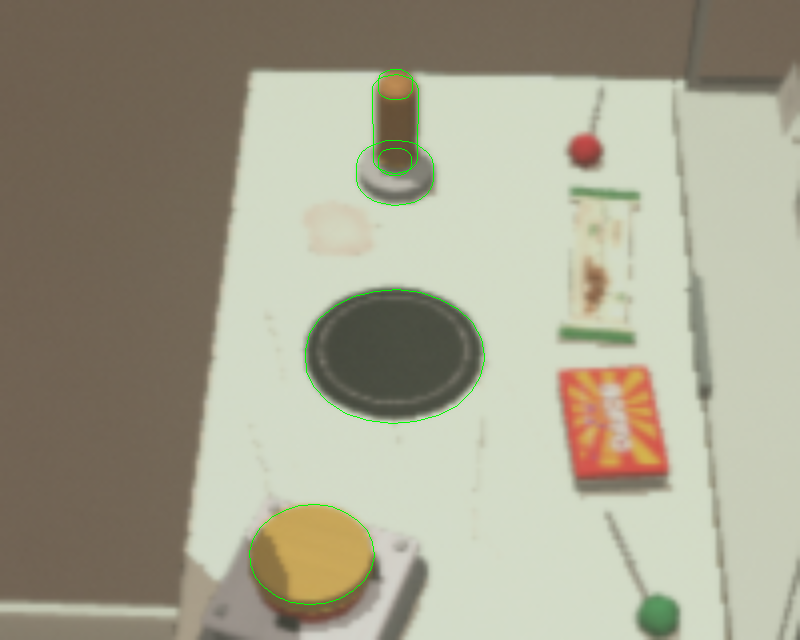

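View pics/ov_top.png

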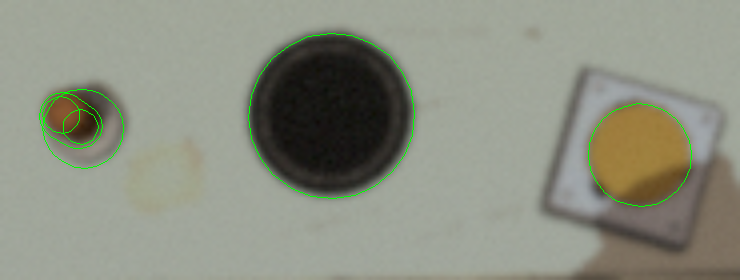

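The overlays match both views. I take the tamper at (0.478, 0.279), the mat at (0.483, 0.0995) and the lid at (0.443, -0.1165). The handle is round, so the current yaw works and I'll move above the tamper.

Emit:
arm_command --steps '[[[0,0,0],[14.8,53,0],0],[[0,0,0],[14.8,53,0],0],[[0,0,0],[14.8,53,0],0],[[0,0,0],[14.8,53,0],0],[[0,0,0],[14.8,53,0],0],[[0,0,0],[14.8,53,0],0],[[0,0,0],[14.8,53,0],0],[[0,0,0],[14.8,53,0],0],[[0,0,0],[14.8,53,0],0],[[0,0,0],[14.8,53,0],0],[[0,0,0],[14.8,53,0],0],[[0,0,0],[14.8,53,0],0],[[0,0,0],[14.8,53,0],0],[[0,0,0],[14.8,53,-30],0],[[0,0,0],[14.8,52,-30],0],[[0,0,0],[0,0,0],0],[[0,0,0],[0,0,0],0]]' --newtons 60

```text
clock: 2.62
position: [0.4774, 0.2785, 0.1713]
ee_rot: [0.0, 0.973, 0.229, -0.0]
contact_force: [0.4, 0.0, 0.9]
width: 0.0854
```

Emit:
arm_command --steps '[[[0,0,0],[0,0,-30],0],[[0,0,0],[0,0,-30],0],[[0,0,0],[0,0,-30],0],[[0,0,0],[0,0,-27],0],[[0,0,0],[0,0,-20],0],[[0,0,0],[0,0,0],0]]'

```text
clock: 3.38
position: [0.4771, 0.2771, 0.0344]
ee_rot: [0.0, 0.974, 0.228, -0.001]
contact_force: [-0.3, -0.2, -0.7]
width: 0.0852
```

```bash
python3 - <<'E'
from meas import *
a=imaging.get_image("scene")[80:180,250:400];b=imaging.get_image("top")[160:230,190:295]
cv2.imwrite("pics/g1.png",np.hstack([cv2.resize(a,(400,267)),cv2.resize(b,(400,267))]))
E
```

```text
(no output)
```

View pics/g1.png

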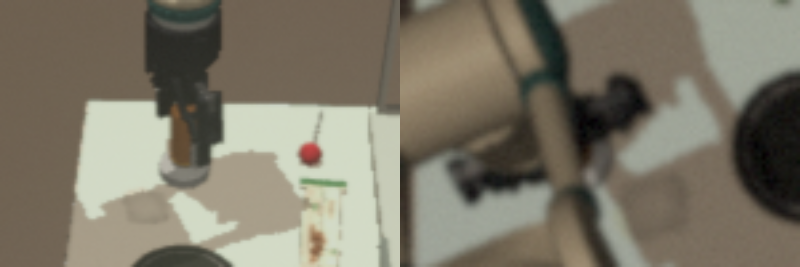

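The handle is between the fingers, with the tamper at about (185,140) in the left crop. I'll close the gripper.

Emit:
arm_command --steps '[[[0,0,0],[0,0,0],120],[[0,0,0],[0,0,0],180],[[0,0,0],[0,0,0],255],[[0,0,0],[0,0,0],255],[[0,0,0],[0,0,0],255],[[0,0,0],[0,0,0],255]]' --newtons 80

```text
clock: 4.22
position: [0.478, 0.2788, 0.0351]
ee_rot: [0.0, 0.974, 0.228, 0.0]
contact_force: [-0.1, -1.7, 6.2]
width: 0.0303
```

Emit:
arm_command --steps '[[[0,0,0],[0,0,15],255],[[0,0,0],[0,0,25],255],[[0,0,0],[0,0,30],255],[[0,0,0],[0,0,30],255],[[0,0,0],[0,0,0],255],[[0,0,0],[0,0,0],255]]'

```text
clock: 4.97
position: [0.4766, 0.2785, 0.1334]
ee_rot: [0.0, 0.974, 0.228, -0.001]
contact_force: [-1.8, 0.2, -3.4]
width: 0.0308
```

```bash
cat > chk.py <<'E'
from meas import *
import sys
n,x,y,z=sys.argv[1],*map(float,sys.argv[2:5])
out=[]
P4=[(r,a+z,b+z) for r,a,b in TAMP]
for c in("scene","top"):
    im=imaging.get_image(c)
    u=proj(c,[[x,y,z+.04]])[0].astype(int);o=np.array([max(0,u[0]-33),max(0,u[1]-33)])
    i2=cv2.resize(im[o[1]:o[1]+66,o[0]:o[0]+66],None,fx=6,fy=6,interpolation=cv2.INTER_CUBIC)
    raw=i2.copy()
    for P in cyl(x,y,P4[:1]):cv2.polylines(i2,[np.int32((cv2.convexHull(np.float32(proj(c,P))).reshape(-1,2)-o+.5)*6)],1,(0,255,0),1)
    for P in cyl(x,y,P4[2:3]):cv2.polylines(i2,[np.int32((cv2.convexHull(np.float32(proj(c,P))).reshape(-1,2)-o+.5)*6)],1,(255,0,0),1)
    out.append(i2);print(c,o)
cv2.imwrite(f"pics/{n}.png",np.hstack(out))
s=telemetry.get_state();print(s["position"],s["ee_rot"],s["contact_force"],s["moment"])
E
python3 chk.py c1 .478 .279 .1
```

```text
scene [285  72]
top [192 162]
[0.476405   0.27830806 0.13277369] [ 3.28344724e-04  9.73570734e-01  2.28379115e-01 -1.70241487e-03] [-0.89586807 -0.57158991 -3.45951937] [-0.01260579 -0.02773524  0.01037022]
```

View pics/c1.png

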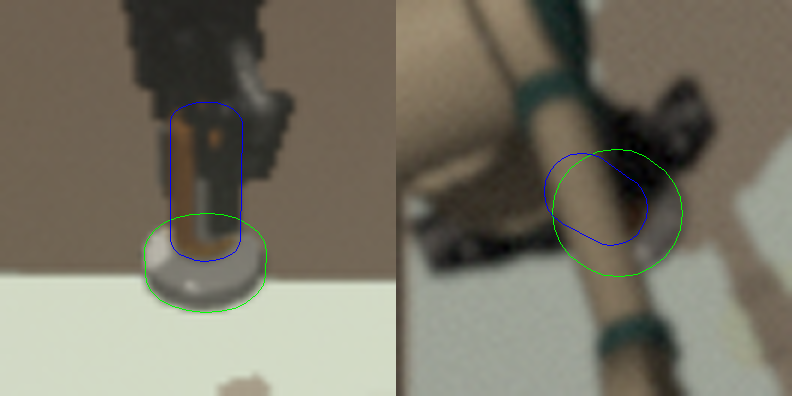

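The tamper is held upright, with its foot at (205,270) in the left crop and inside the predicted outline. I'll move over the lid.

Emit:
arm_command --steps '[[[0,0,0],[-1,-15,0],255],[[0,0,0],[-3,-30,0],255],[[0,0,0],[-4,-45,0],255],[[0,0,0],[-4,-45,0],255],[[0,0,0],[-4,-45,0],255],[[0,0,0],[-4,-45,0],255],[[0,0,0],[-4,-45,0],255],[[0,0,0],[-4,-45,0],255],[[0,0,0],[-4,-40,0],255],[[0,0,0],[-2,-25,0],255],[[0,0,0],[-1,-15,0],255],[[0,0,0],[0,0,0],255],[[0,0,0],[0,0,0],255]]'

```text
clock: 6.7
position: [0.4423, -0.1154, 0.1342]
ee_rot: [-0.0, 0.974, 0.229, -0.0]
contact_force: [-0.5, -0.0, -2.9]
width: 0.0304
```

```bash
python3 chk.py c2 .443 -.1165 .098
```

```text
scene [263 183]
top [344 172]
[ 0.44253297 -0.11523439  0.1343336 ] [-2.25440409e-04  9.73434415e-01  2.28965900e-01 -7.19472391e-05] [ 0.21530285 -0.51804296 -3.35042341] [-0.01615039 -0.02460978 -0.0484071 ]
```

View pics/c2.png

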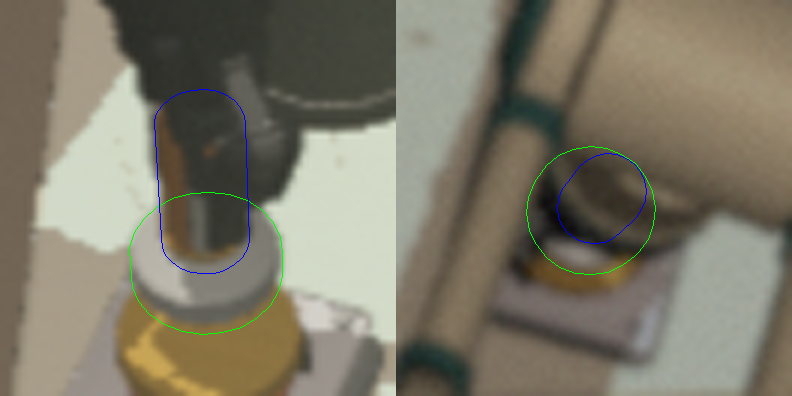

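Emit:
arm_command --steps '[[[0,0,0],[0,-1,-15],255],[[0,0,0],[0,0,-15],255],[[0,0,0],[0,0,-4],255],[[0,0,0],[0,0,-3],255],[[0,0,0],[0,0,-3],255],[[0,0,0],[0,0,-3],255],[[0,0,0],[0,0,0],255],[[0,0,0],[0,0,0],255]]' --newtons 100

```text
clock: 7.8
position: [0.4427, -0.1171, 0.0916]
ee_rot: [-0.0, 0.974, 0.228, 0.0]
contact_force: [-1.3, 2.9, 2.0]
width: 0.0302
```

Emit:
arm_command --steps '[[[0,0,0],[0,0,-3],255],[[0,0,0],[0,0,-3],255],[[0,0,0],[0,0,-2],255],[[0,0,0],[0,0,-2],255],[[0,0,0],[0,0,0],255],[[0,0,0],[0,0,0],255]]'

```text
clock: 8.55
position: [0.4429, -0.1172, 0.0818]
ee_rot: [0.0, 0.974, 0.228, 0.0]
contact_force: [-1.5, 3.7, 8.1]
width: 0.0298
```

```bash
python3 chk.py c3 .443 -.1165 .046
```

```text
scene [264 198]
top [342 174]
[ 0.44287514 -0.11720496  0.08185779] [1.19859356e-04 9.73590652e-01 2.28300572e-01 2.76241353e-04] [-0.42297415  3.58413823  7.66009646] [ 0.82315694  0.48628943 -0.00346859]
```

View pics/c3.png

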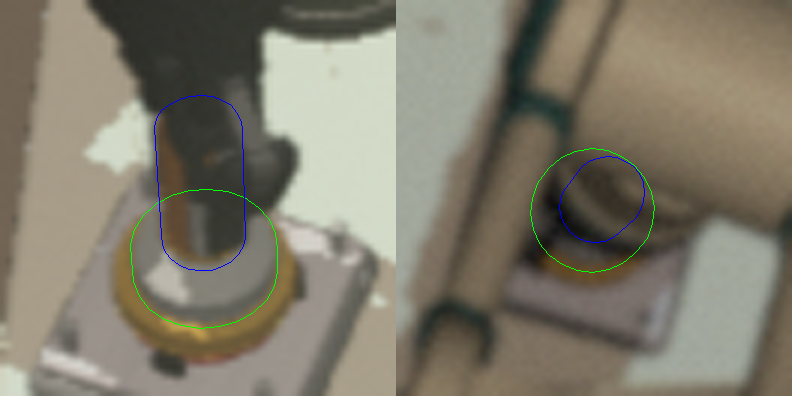

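Emit:
arm_command --steps '[[[0,0,0],[0,0,-1.5],255],[[0,0,0],[0,0,-1.5],255],[[0,0,0],[0,0,0],255]]'

```text
clock: 9.02
position: [0.4432, -0.1172, 0.0806]
ee_rot: [0.0, 0.974, 0.228, 0.001]
contact_force: [-5.4, 5.9, 22.2]
width: 0.0298
```

Emit:
arm_command --steps '[[[0,0,0],[0,0,-1],255],[[0,0,0],[0,0,0],255],[[0,0,0],[0,0,0],255],[[0,0,0],[0,0,0],255]]'

```text
clock: 9.52
position: [0.4433, -0.1173, 0.0804]
ee_rot: [0.001, 0.974, 0.228, 0.001]
contact_force: [-6.4, 6.6, 28.1]
width: 0.0298
```

```bash
python3 chk.py c4 .443 -.1165 .046; python3 - <<'E'
from h import *
im=imaging.get_image("scene")[205:285,260:340]
cv2.imwrite("pics/c4r.png",cv2.resize(im,(560,560),interpolation=cv2.INTER_CUBIC))
E
```

```text
scene [264 198]
top [342 174]
[ 0.44331875 -0.11721976  0.08044424] [5.30834514e-04 9.73582726e-01 2.28331751e-01 1.00262886e-03] [-5.34050033  5.10490284 28.37607548] [1.38389231 1.45049406 0.00205065]
```

View pics/c4.png

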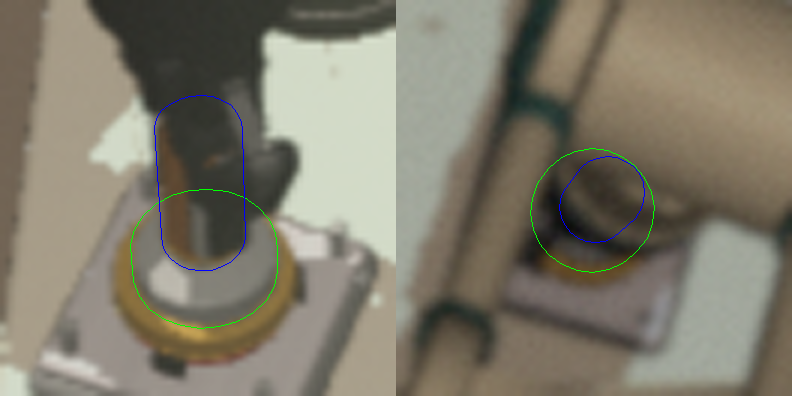

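View pics/c4r.png

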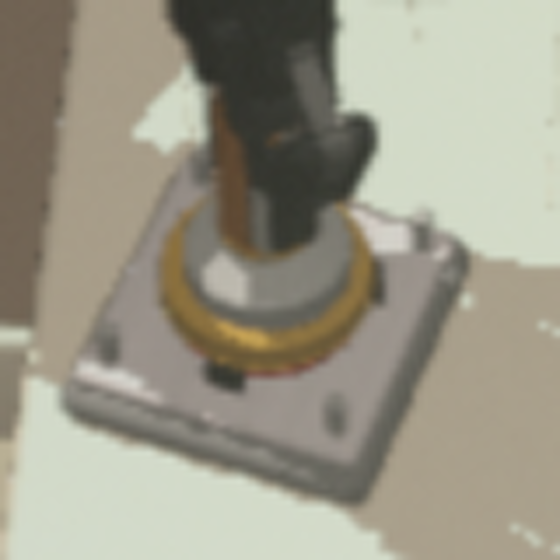

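```bash
python3 - <<'E'
from meas import *
im=imaging.get_image("scene");o=np.array([260,205])
i2=cv2.resize(im[205:285,260:340],(560,560),interpolation=cv2.INTER_CUBIC)
for z,col in((.046,(0,255,0)),(.052,(0,0,255))):
    P=cyl(.443,-.1162,[(.0355,z,z)])[0]
    cv2.polylines(i2,[np.int32((proj("scene",P[:24])-o+.5)*7)],1,col,1)
cv2.imwrite("pics/c5.png",i2)
E
```

```text
(no output)
```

View pics/c5.png

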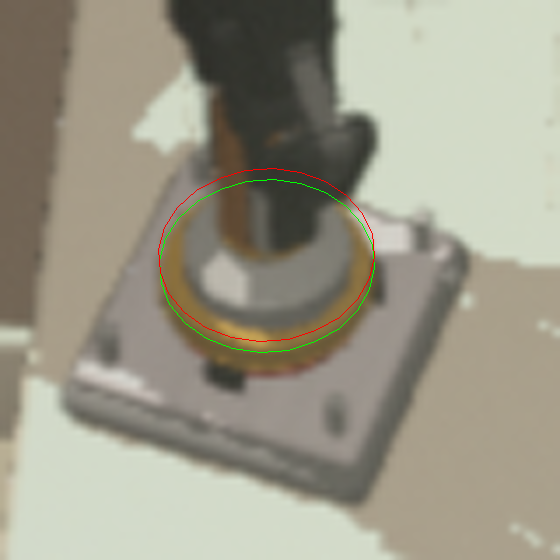

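The lid's top edge, at about row 352 in this crop, lies on the 46 mm outline. The force is about 28 N and rises stiffly, so the plate is at its stop. I'll hold 0.4 s more, then lift.

Emit:
arm_command --steps '[[[0,0,0],[0,0,0],255],[[0,0,0],[0,0,0],255],[[0,0,0],[0,0,0],255],[[0,0,0],[0,0,4],255],[[0,0,0],[0,0,4],255],[[0,0,0],[0,0,6],255],[[0,0,0],[0,0,15],255],[[0,0,0],[0,0,25],255],[[0,0,0],[0,0,15],255],[[0,0,0],[0,0,0],255],[[0,0,0],[5,20,0],255],[[0,0,0],[8,45,0],255],[[0,0,0],[8,50,0],255],[[0,0,0],[8,50,0],255],[[0,0,0],[6,32,0],255],[[0,0,0],[5,20,0],255],[[0,0,0],[0,0,0],255],[[0,0,0],[0,0,0],255]]'

```text
clock: 11.98
position: [0.4821, 0.099, 0.1455]
ee_rot: [0.0, 0.974, 0.229, -0.001]
contact_force: [-0.1, 1.6, -2.0]
width: 0.0305
```

```bash
python3 chk.py c6 .483 .0995 .111; python3 - <<'E'
from meas import *
im=imaging.get_image("scene");o=np.array([260,205])
i2=cv2.resize(im[205:285,260:340],(560,560),interpolation=cv2.INTER_CUBIC)
for z,col in((.058,(0,255,0)),(.063,(0,0,255))):
    P=cyl(.443,-.1162,[(.0355,z,z)])[0]
    cv2.polylines(i2,[np.int32((proj("scene",P[:24])-o+.5)*7)],1,col,1)
cv2.imwrite("pics/c7.png",i2)
E
```

```text
scene [285 113]
top [260 158]
[0.48230636 0.09881563 0.14593398] [ 2.82971694e-04  9.73676897e-01  2.27931962e-01 -4.90978590e-04] [-0.01930409 -0.13671497 -3.50230918] [ 0.02545733 -0.05511048 -0.01782588]
```

View pics/c6.png

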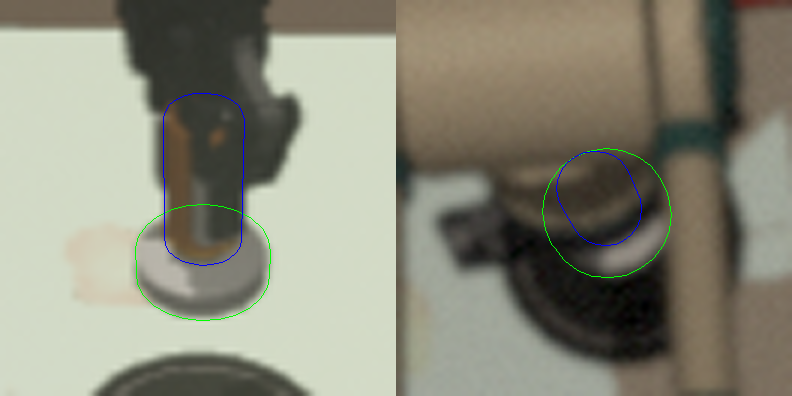

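View pics/c7.png

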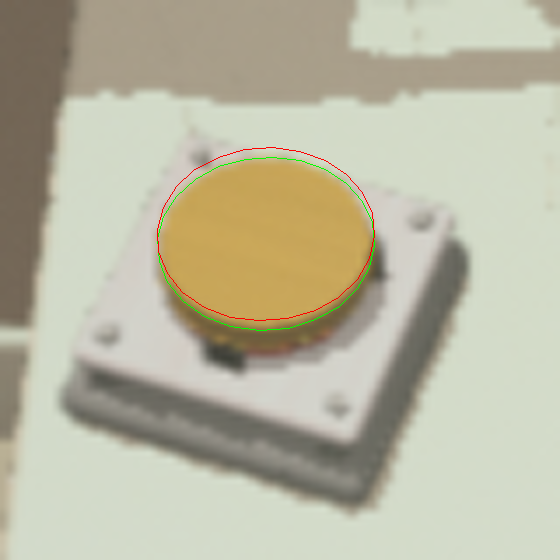

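The plate has sprung up and the lid fits the 58 mm outline, so it is on and level. The tamper is above the mat; I'll lower it.

Emit:
arm_command --steps '[[[0,0,0],[0,0,-15],255],[[0,0,0],[0,0,-25],255],[[0,0,0],[0,0,-25],255],[[0,0,0],[0,0,-20],255],[[0,0,0],[0,0,-10],255],[[0,0,0],[0,0,-5],255],[[0,0,0],[0,0,-3],255],[[0,0,0],[0,0,0],255],[[0,0,0],[0,0,0],255]]'

```text
clock: 13.25
position: [0.4831, 0.0998, 0.0439]
ee_rot: [0.0, 0.974, 0.228, 0.001]
contact_force: [-0.2, 0.8, -3.1]
width: 0.0302
```

Emit:
arm_command --steps '[[[0,0,0],[0,0,-2],255],[[0,0,0],[0,0,-1],255],[[0,0,0],[0,0,-1],255],[[0,0,0],[0,0,0],255],[[0,0,0],[0,0,0],255]]'

```text
clock: 13.88
position: [0.4827, 0.0998, 0.0394]
ee_rot: [0.0, 0.974, 0.228, 0.0]
contact_force: [0.2, -0.0, -2.1]
width: 0.0302
```

Emit:
arm_command --steps '[[[0,0,0],[0,0,-0.7],255],[[0,0,0],[0,0,-0.5],255],[[0,0,0],[0,0,0],255],[[0,0,0],[0,0,0],255]]'

```text
clock: 14.38
position: [0.4828, 0.0998, 0.0392]
ee_rot: [0.0, 0.974, 0.228, 0.0]
contact_force: [-1.5, -0.3, 5.5]
width: 0.0302
```

The foot is down on the mat. I'll release and go straight up.

Emit:
arm_command --steps '[[[0,0,0],[0,0,0],120],[[0,0,0],[0,0,0],60],[[0,0,0],[0,0,0],0],[[0,0,0],[0,0,0],0],[[0,0,0],[0,0,0],0],[[0,0,0],[0,0,0],0],[[0,0,0],[0,0,10],0],[[0,0,0],[0,0,25],0],[[0,0,0],[0,0,35],0],[[0,0,0],[0,0,40],0],[[0,0,0],[0,0,40],0],[[0,0,0],[-30,-20,30],0],[[0,0,0],[-40,-40,20],0],[[0,0,0],[-40,-40,0],0],[[0,0,0],[0,0,0],0],[[0,0,0],[0,0,0],0]]'

```text
clock: 16.38
position: [0.3731, -0.0002, 0.2389]
ee_rot: [0.0, 0.974, 0.228, 0.001]
contact_force: [-0.1, -0.1, 0.8]
width: 0.0855
```

```bash
python3 chk.py c8 .483 .0995 .004; python3 - <<'E'
from meas import *
cv2.imwrite("pics/end.png",imaging.get_image("scene")[80:360,220:420])
E
```

```text
scene [285 144]
top [263 163]
[3.73493178e-01 3.17096173e-04 2.38411149e-01] [-4.83639951e-05  9.73471283e-01  2.28808881e-01  3.94541135e-04] [0.72498296 0.07533175 0.76919244] [ 0.01777988  0.02394929 -0.00396977]
```

View pics/c8.png

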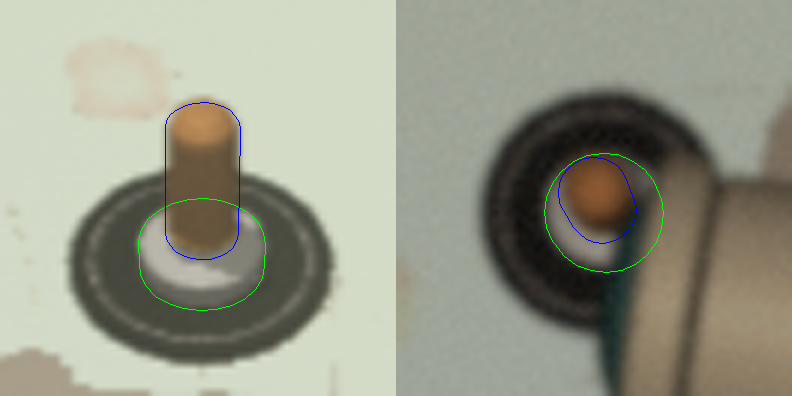

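View pics/end.png

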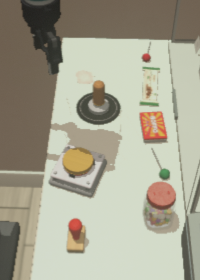

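The tamper stands upright and centred on the mat (foot at (200,255) in the crop). The lid is on, the stamp hasn't moved and the arm is clear. I'll hand in.

```bash
python3 -c "
from rig import manip
print(manip.sign_off())"
```

```text
the job is handed in; nothing more can be done
None
```

The tin is closed and the tamper stands upright on the mat. I handed the job in at about 16.5 s of the 48 s allowed; it reports no verdict.

- **Pressing:** I took the tamper by its handle, set its foot on the lid and pressed until the force rose stiffly to about 28 N, then held it there for more than half a second. The lid's edge matched the 46 mm outline in the camera picture. The sideways force was about 5–6 N in both x and y, so contact was not perfectly square. The plate still looked level.
- **After lifting:** the plate sprang up and the lid's edge matched the 58 mm outline, so it is fully on.
- **Tamper on the mat:** it is upright and within a few millimetres of the mat's centre in the "scene" view. In the "top" view the arm partly hid it, but what showed agreed.
- **Stamp and arm:** the stamp looked unmoved and nothing went near it; I judged this by eye only. The gripper is open and clear of everything.

No check failed.

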